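# Press the short board onto its test pins with the spacer

## Robot

A 6-joint arm with a two-finger parallel gripper is mounted at the origin on the work surface. World frame = base frame: x ahead of the robot, y to its left, z up, the work surface at z = 0. Lengths are in mm, angles in rad, forces in N, time in s.
With the tool pointing down it reaches from about 275 to 750 mm from the base axis. Payload 10.2 kg.
Tool frame: the origin (TCP) lies between the finger pads; the fingertips stand 17 mm ahead of it and the grasp point (between the pads) lies 2 mm behind it (tips_ahead is the distance from the TCP to the fingertips, in mm); z points along the fingers, y is the line along which they close (so a half turn about z gives the same grasp; the last joint's range is limited). The gripper opens to 85 mm and grips with 20 to 120 N. Pads are 22 mm wide; open, the fingers measure 114 mm over their backs; the gripper's body (76 mm by 85 mm) begins 54 mm behind the grasp point. The pads swing forward as they close: fully open they stand 13 mm farther back than shut.
Start: joints at [-1.375, 0.313, 1.498, -0, 1.331, -0.223], TCP at [213.487, -479.64, 248.294] pointing down, gripper open.
Joint ranges: [-2.94, 2.94], [-0.97, 2.17], [0.19, 2.56], [-1.23, 4.37], [0.02, 3.11], [-2.88, 2.88]. Speed limits (rad/s): [2.39, 2.39, 3.01, 3.14, 3.14, 3.14].

## Interface

Orientations are given as a unit quaternion [w, x, y, z].
In Python, from rig import sense, capture, finish_job, boxes_of, tips_ahead gives the robot as it stands.
- The arm moves only by the tool drive_tool, never from a script. Its argument "commands" is text: rows parted by semicolons, each of 7 numbers parted by spaces: the shift along the world's x, y, z in units of 0.1 m (1.0 is 0.1 m), then the turn, a rotation vector about the world's x, y, z in units of pi/4 rad (1.0 is pi/4 rad), then the opening in per cent of the stroke, from 0 (shut) to 100 (fully open). A call has 1 to 20 rows; each row shifts and turns the commanded pose from where the row before left it; what a row does not reach is not made up. A row lasts 1/12 s, in which the tool goes at most 41.7 mm and 7.16 degrees, less where a joint would pass 70% of its speed; a pose out of reach is approached as far as the arm can. A call with a number of a shift or a turn outside -1 to 1 is refused whole. A call with a gripper value outside its range is refused whole. The fingers move at their own pace and stop on an object; "force" is the grip in N (left out, the last holds). Time passes only in rows, so rows that do not move let the fingers close. It gives the time, the measured TCP pose, the force, the opening and the grip force at its end, in the units of the state.
- sense(): the state, without advancing time (a new reading comes with each control period).
- capture(name): name is "side" or "top"; returns a dict with "pixels" (420x560x3 uint8, blue, green, red), "fov_y" (degrees; the focal length in pixels is half the picture's height over the tangent of half this angle, whatever the lens; pixels are square), "cx", "cy" (the principal point, pixels), "k1" (the pictures are not rectified: a ray, as slopes to the right and down, at radius r is drawn at 1 + k1 r^2 times it, then the intrinsics apply), "position" and "attitude" of the camera in the world. Camera axes: x right, y down, z forward; pixel columns grow to the right and rows downward; lengths in mm; the calibration is good to about 2 mm. A picture is of the moment at which its call begins. There is no depth.
- finish_job(): hands the job in; it is judged then, once.
Trained networks look in a picture, given as the dict that the camera call returned (one of the last four; its "shot" number tells which), for a name from the list of things; names that differ only in an ending like _2 or _b are one class to them, and where a whole thing is asked for, a point or a joint stands for the part that bears it (a point fixed in the world has none). Each returns a list of dicts, best first, with "confidence" (0 to 1); they miss things now and then, are a little off and sometimes report something else, mostly with a low value. They report only what shows in the picture. A call takes as long as a camera call.
- boxes_of(picture, name): "position" ([column, row] in pixels, amid what is visible of it).
The state is a dict: "time_s": time; "joints": joint angles; "dq": joint speeds; "tau": joint torques, N m; "eef_pos": TCP position; "ee_rot": TCP orientation; "force": force on the tool from outside, world axes, zero at the start; "wrist_torque": the same for the moment, N m; "grip_width": opening from 0.0 (shut) to 1.0 (fully open); "grip_force": force on a finger pad.
Only numpy, scipy, OpenCV 4.12 (cv2) and the standard library are available. Lean on these libraries where they do the work, as an engineer would, in place of code of your own. Each camera call takes 0.05 s, during which the arm holds its last target. There are 200 camera calls.

## Task

Lift the white spacer block up and off its peg and lower its foot, upright, into the one gap in the test fixture that is wide enough for it: the gap between the front rail and the short board module; do not force it into the narrow gaps. Then push the short module with the block until the module is flush against the rear fence, and finish holding it there: keep your grip on the block and keep pressing, firmly but without forcing, because the spring pins push the module back when you let go. Leave the other things on the bench where they are.

Things in the scene. Friction and masses are not known exactly. Their poses are not given: they have to be found in the camera images.
- spacer: White plastic spacer block hanging on the peg: 12 mm thick (its x), 40 wide (y), 96 tall (z, up), 55 to 110 g. Origin: centre of its underside. A window through its thickness, 20 mm wide, runs from 34 to 54 mm above the underside; the peg carries the window's top edge. Solid grip part above (54 to 96 mm), solid foot below (0 to 34 mm). Same shape turned half round.
- stand: Fixed steel stand; origin on the bench. One flat level peg, 8 mm wide, 5 thick, top face 125 mm above the bench, points along the stand's -x from a post of the same height, centred 56 mm to +x of the origin. The block hangs square to the peg, within 6 mm of the origin along x. To come off it is raised 5 to 15 mm, then drawn along the stand's -x by over 50 mm.
- peg_tip (a point): Top of the upturned lip (4 mm thick, 5 mm above the peg's top face) at the peg's free end: 34 mm to -x of the stand's origin, 130 mm above the bench.
- fixture: Fixed test fixture, 190 (x) x 310 (y) mm. Origin: centre of underside, on the bench. Floor of the bays 12 mm up. Front rail (nearer the robot; its inner face at x = -70 mm) 40 mm high; rear fence (inner face at x = +75 mm) 44 mm high. Three bays, centres at y = -98, 0, 98 mm, 92 wide between 30 mm high dividers, each with a board module 84 wide, 36 high (parts on it to 44).
- long_a: Circuit-board module 141 mm long, fixed, already flush with the rear fence; only 4 mm open between it and the front rail. Origin on the bench below the middle of its bay's length (in line with the fixture's origin), axes as the fixture.
- long_b: Circuit-board module 137 mm long, fixed, already flush with the rear fence; only 8 mm open to the front rail. Origin and axes as for long_a.
- short_front (a point): Middle of the top front edge of the short module (116 mm long), 36 mm above the bench; moves with it; axes as the fixture (x towards the rear fence). At the start a gap 20 mm long (x) and 92 wide (y) lies between this face and the front rail, 24 mm deep below this edge: the only one that takes the block.
- short (a joint): Travel of the short module towards the rear fence (along the fixture's x): 0 at the start, held 9 mm off the fence by spring pins; 0.009 = flush with the fence, against a hard stop. The springs push back with 1 N at 0 and 4 N when flush, so it returns when let go.
- spool_a: Steel-wire spool standing on end, 52 mm across, 50 mm tall; not needed, leave it alone.
- spool_b: Copper-wire spool standing on end, 52 mm across, 50 mm tall; not needed, leave it alone.
- spray_can: Spray can, 54 mm across, 170 mm tall; not needed, leave it alone.
- brush_cup: Round cup with two brushes in it, 68 mm across, 145 mm tall over the brushes; not needed, leave it alone.
- screwdriver: Screwdriver lying on the bench; not needed, leave it alone.
- syringe: White dispensing syringe lying on the bench, about 160 mm long; not needed, leave it alone.
- parts_tray: Small grey two-pocket parts tray, 90 x 70 x 25 mm; not needed, leave it alone.

How it is judged (in metres and radians):
On the way, in this order (a step that is already met when the one before it is completed fails the run):
1. the block is off the peg and carried by the fingers (horizontal distance between spacer and peg_tip above 0.06 m and height (world z) of spacer above 0.02 m and contact force between spacer and stand below 0.05 N and contact force between the fingers and spacer above 1 N), for 0.2 s.
2. the block, held upright, stands at least 10 mm deep in the wide gap in front of the short module (z of spacer in the frame of short_front below -0.01 m and x of spacer in the frame of short_front between -0.035 and -0.001 m and y of spacer in the frame of short_front between -0.035 and 0.035 m and angle between spacer's own z axis and vertical below 0.26 rad and contact force between the fingers and spacer above 1 N), for 0.2 s.
At the end, for the whole second after the job is handed in: The short module is within 1.6 mm of flush with the rear fence, pressed there by the block with more than 2 N; the block's foot is in the wide gap, at least 10 mm below the module's top edge, its middle within 35 mm of the module's middle, upright within 15 degrees, still in the fingers and at rest (z of spacer in the frame of short_front below -0.01 m and x of spacer in the frame of short_front between -0.014 and -0.001 m and y of spacer in the frame of short_front between -0.035 and 0.035 m and angle between spacer's own z axis and vertical below 0.26 rad and contact force between the fingers and spacer above 1 N and value of joint short above 0.0074 m and contact force between spacer and short above 2 N and linear speed of spacer below 0.02 m/s); the arm keeps its last pose, push and grip.
It fails at once if the block is forced against the module with more than 45 N (contact force between spacer and short above 45 N).
It fails at once if the block is forced onto a long module with more than 20 N (contact force between spacer and long_a above 20 N or contact force between spacer and long_b above 20 N).
It fails at once if another thing on the bench is moved by more than 40 mm (distance of any of spool_a, spool_b, spray_can, brush_cup, screwdriver, syringe, parts_tray from where it was at the start of the episode above 0.04 m).
It also fails if it takes over 40 s, if anything falls off the work surface, if the arm or the gripper's body presses on something with over 40 N, if the wrist force passes 120 N, or if a joint passes its speed limit or range.

## Working session

There is one attempt and no reset: what is moved stays moved. The work goes in short steps, Python scripts to look and compute and a tool call to move; the robot and the scene stay as the last step left them, time stands still between calls to the robot, and variables do not carry over. Pictures are saved under pics/ and viewed, at most 10 in all, crops included, and the job is handed in when it is done.

Besides the shell and the picture viewer there is one more tool, called after "Call:" as name(argument=value, ...) on one line, values as JSON. drive_tool: Moves the arm, as the interface text tells. Shifts and turns lie within -1 to 1; 1 stands for 0.1 m of shift or pi/4 rad of turn. Its arguments: {"type":"object","properties":{"commands":{"type":"string"},"force":{"type":"number"}},"required":["commands"]}

```bash
mkdir -p pics; cat > h.py <<'E'
import numpy as np, cv2
from rig import *
from scipy.spatial.transform import Rotation as R
def cam(p):
    H,W=p["pixels"].shape[:2]; f=H/2/np.tan(np.radians(p["fov_y"])/2)
    a=np.array(p["attitude"],float)
    M=a if a.shape==(3,3) else R.from_quat(a[[1,2,3,0]]).as_matrix()
    return f,p["cx"],p["cy"],p["k1"],np.array(p["position"],float),M
def proj(p,X):
    f,cx,cy,k,t,M=cam(p); c=(np.atleast_2d(X)-t)@M; s=c[:,:2]/c[:,2:]
    s=s*(1+k*(s**2).sum(1,keepdims=True)); return s*f+[cx,cy]
def ray(p,uv):
    f,cx,cy,k,t,M=cam(p); d=(np.array(uv,float)-[cx,cy])/f; s=d.copy()
    for _ in range(20): s=d/(1+k*(s@s))
    return t,M@np.array([s[0],s[1],1])
def atz(p,uv,z):
    t,d=ray(p,uv); return t+d*(z-t[2])/d[2]
E
python3 - <<'E'
from h import *
for n in ("side","top"):
    p=capture(n); cv2.imwrite(f"pics/{n}0.png",p["pixels"])
    print(n,{k:v for k,v in p.items() if k!="pixels"})
    for o in "spacer stand fixture long_a short_front spool_a spray_can brush_cup screwdriver syringe parts_tray".split():
        for b in boxes_of(p,o)[:3]: print(o,np.round(b["position"]),round(b["confidence"],2),np.round(atz(p,b["position"],36)))
print(sense())
E
```

```text
side {'fov_y': 55.731181469498324, 'cx': 277.51184769791996, 'cy': 207.86693695431472, 'k1': -0.07936019727554885, 'position': array([343.83965023, 895.62324285, 603.45584347]), 'attitude': array([ 0.06440417, -0.12327091,  0.84898424, -0.50978637]), 'shot': 1}
spacer [255. 266.] 0.82 [596. 174.  36.]
stand [242. 304.] 0.83 [580. 306.  36.]
fixture [309. 246.] 0.8 [492.  47.  36.]
fixture [186. 258.] 0.62 [767. 193.  36.]
fixture [244. 187.] 0.51 [ 772. -233.   36.]
long_a [284. 235.] 0.86 [566.  19.  36.]
long_a [310. 207.] 0.64 [ 533. -159.   36.]
short_front [296. 222.] 0.59 [554. -59.  36.]
spool_a [350. 282.] 0.96 [372. 164.  36.]
spool_a [185. 258.] 0.75 [770. 192.  36.]
spray_can [296. 157.] 0.8 [ 675. -561.   36.]
brush_cup [186. 330.] 0.69 [658. 407.  36.]
screwdriver [241. 305.] 0.75 [582. 308.  36.]
screwdriver [242. 187.] 0.47 [ 780. -235.   36.]
syringe [354. 183.] 0.48 [ 423. -381.   36.]
parts_tray [242. 302.] 0.65 [583. 301.  36.]
parts_tray [208. 224.] 0.59 [785.  25.  36.]
top {'fov_y': 52.92036965554018, 'cx': 273.59777436562115, 'cy': 208.99673598723066, 'k1': 8.5
[... 898 characters left out ...]
  36.]
{'time_s': 1.2, 'joints': array([-1.37536720e+00,  3.12895307e-01,  1.49769386e+00, -1.30278844e-05,
        1.33098342e+00, -2.23400028e-01]), 'dq': array([ 0.00055006,  0.00125531, -0.00060367, -0.00043647,  0.00083607,
        0.00069286]), 'tau': array([ 1.09454624e-03, -4.12167728e+01, -2.59903139e+01, -1.56062879e-04,
        4.61797354e-04,  9.41413134e-06]), 'eef_pos': array([ 213.50109119, -479.63945521,  248.29889411]), 'ee_rot': array([ 9.94433863e-06,  9.78152463e-01,  2.07888816e-01, -6.46724851e-06]), 'force': array([-0.09693304,  0.22285886, -0.34603279]), 'wrist_torque': array([-0.03592993, -0.02089558,  0.02843136]), 'grip_force': 0.0, 'grip_width': 1.004361221558424}
```

View pics/side0.png

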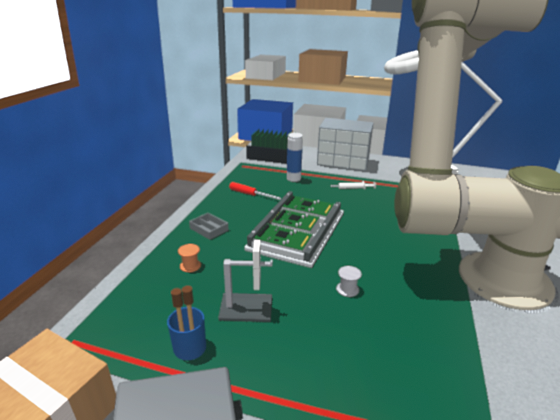

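View pics/top0.png

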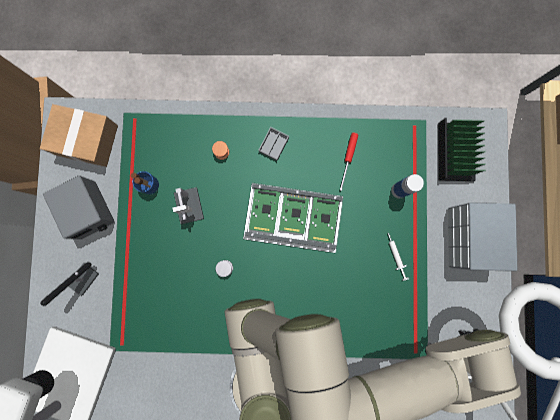

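The side view shows the white block hanging on the peg at about (257,265), with the stand at (245,305) and the fixture at about (297,228). In the top view the stand is at about (188,205) and the fixture at about (293,217). I'll enlarge crops of both next.

```bash
python3 - <<'E'
import cv2,numpy as np
t=cv2.imread("pics/top0.png"); s=cv2.imread("pics/side0.png")
z=lambda i,a,b,w,h,k: cv2.resize(i[b:b+h,a:a+w],None,fx=k,fy=k,interpolation=cv2.INTER_CUBIC)
cv2.imwrite("pics/cf.png",z(t,238,178,112,80,7))
L=z(t,160,180,56,50,7); S=z(s,215,235,66,90,6)
o=np.zeros((540,800,3),np.uint8); o[:L.shape[0],:L.shape[1]]=L; o[:S.shape[0],400:400+S.shape[1]]=S[:540,:400]
cv2.imwrite("pics/cs.png",o)
E
```

```text
(no output)
```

View pics/cf.png

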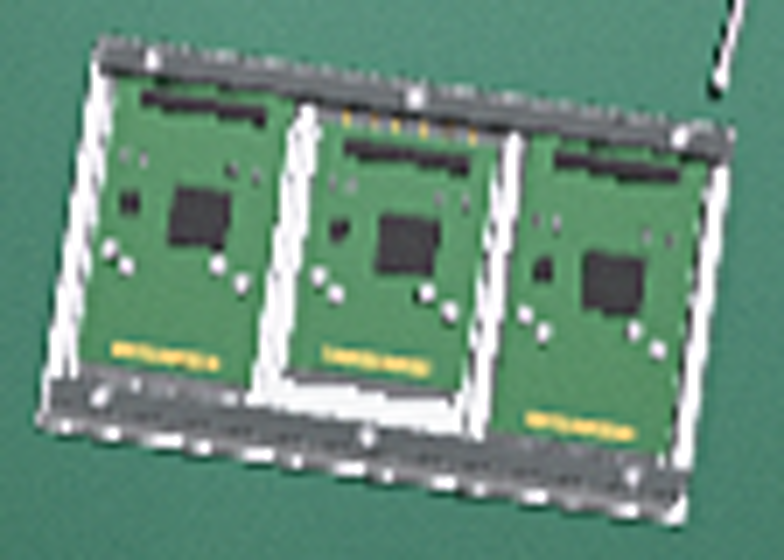

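View pics/cs.png

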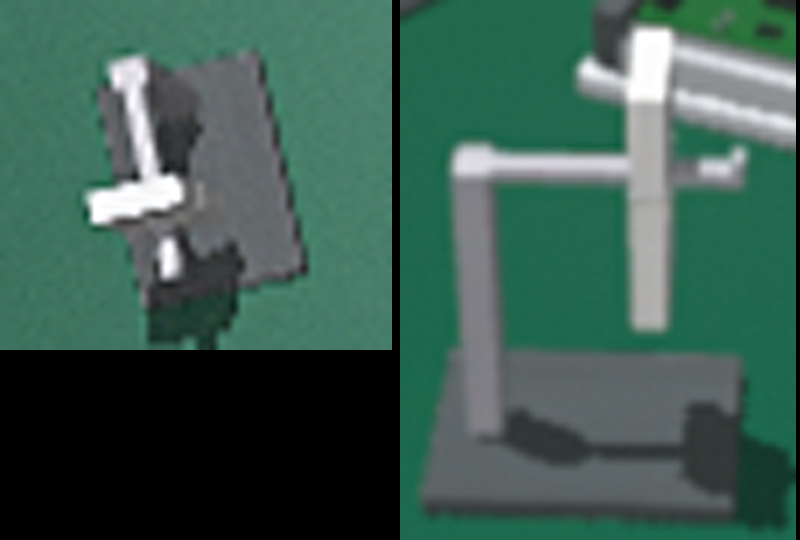

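The crops show the wide gap in the middle bay, so the short module is the middle one. I'll fit the fixture and stand poses from the crop corners.

```bash
cat > fit.py <<'E'
from h import *
from scipy.optimize import least_squares
import pickle
def W(q,P): c,s=np.cos(q[2]),np.sin(q[2]); P=np.array(P,float); return np.c_[q[0]+c*P[:,0]-s*P[:,1],q[1]+s*P[:,0]+c*P[:,1],P[:,2]]
E
python3 - <<'E'
from fit import *
ps,pt=capture("side"),capture("top"); pickle.dump((ps,pt),open("c.pkl","wb"))
C=lambda a,u0,v0,k:(np.array(a,float)+.5)/k-.5+[u0,v0]
# fixture, top crop
uv=C([[98,38],[733,128],[108,72],[725,160],[80,378],[685,468],[285,375],[462,398]],238,178,7)
P=[[95,155,44],[95,-155,44],[75,155,44],[75,-155,44],[-70,146,40],[-70,-146,40],[-50,42,36],[-50,-42,36]]
r=least_squares(lambda q:(proj(pt,W(q,P))-uv).ravel(),[500,-60,-.14])
print("fixture",r.x.round(3),(r.fun.reshape(-1,2)).round(1).tolist()); qf=r.x
# stand: top & side
ut=C([[128,72],[170,245],[88,192],[180,175],[185,200],[95,222]],160,180,7)
us=C([[473,160],[738,152]],0,0,6)+[215-400/6,235]
def model(q):
    d=q[3]; return W(q,[[56,0,125],[-34,0,130],[d+6,20,167],[d+6,-20,167],[d-6,-20,167],[d-6,20,167],[56,0,125],[-34,0,130]])
print(ut.round(1).tolist(),us.round(1).tolist())
sb=C([[650,30],[632,328],[667,328],[630,100],[672,100]],0,0,6)+[215-400/6,235]
for init in ([570,290,.22,0],):
  def f(q):
    m=model(q); return np.r_[(proj(pt,m[[0,2,3,4,5]])-ut[[0,2,3,4,5]]).ravel(),(proj(ps,m[6:])-us).ravel()]
  r=least_squares(f,init); print("stand",r.x.round(3),r.fun.reshape(-1,2).round(1).tolist())
  q=r.x; d=q[3]
  print("side block pred",proj(ps,W(q,[[d+6,20,71],[d-6,20,71],[d+6,20,167],[d-6,20,167]])).round(1).tolist(),"meas",sb[1:].round(1).tolist())
  print("block xy",W(q,[[d,0,71]]),"lip",W(q,[[-34,0,130]]))
print("gap centre",W(qf,[[-60,0,12]]))
for n,p,k in (("t",pt,0),("s",ps,1)):
    im=cv2.resize(p["pixels"],None,fx=5,fy=5,interpolation=cv2.INTER_CUBIC)
    def ln(X,c): cv2.polylines(im,[(((proj(p,X)+.5)*5-.5).round()).astype(int)],True,c,1,cv2.LINE_AA)
    for a,b,h in ((75,95,44),(-95,-70,40)): ln(W(qf,[[a,155,h],[a,-155,h],[b,-155,h],[b,155,h]]),(0,0,255))
    ln(W(qf,[[-50,42,36],[-50,-42,36],[66,-42,36],[66,42,36]]),(255,0,255))
    for h in (71,167): ln(W(q,[[d+6,20,h],[d+6,-20,h],[d-6,-20,h],[d-6,20,h]]),(0,0,255))
    ln(W(q,[[56,0,125],[-34,0,125]]),(255,0,0))
    cv2.imwrite(f"pics/o{n}.png",im[900:1300,850:1650] if k==0 else im[950:1550,1050:1750])
E
```

```text
fixture [ 5.48388e+02 -7.41740e+01 -1.11000e-01] [[-0.7, -0.9], [2.3, -0.8], [-3.0, 0.3], [2.7, 0.6], [-2.6, 0.8], [-0.0, 0.4], [0.6, -0.4], [0.8, -0.1]]
[[177.9, 189.9], [183.9, 214.6], [172.1, 207.0], [185.3, 204.6], [186.0, 208.1], [173.1, 211.3]] [[226.8, 261.2], [270.9, 259.9]]
stand [ 5.63157e+02  2.73326e+02  2.65000e-01 -4.62000e+00] [[0.2, 0.1], [0.1, 0.3], [0.1, -0.4], [0.3, -0.0], [-0.0, -0.0], [-0.1, 0.2], [-0.0, 0.6]]
side block pred [[253.2, 289.2], [259.0, 289.3], [252.5, 250.5], [258.7, 250.7]] meas [[253.2, 289.2], [259.1, 289.2], [252.9, 251.2], [259.9, 251.2]]
block xy [[558.69763711 272.1168036   71.        ]] lip [[530.34195204 264.42674698 130.        ]]
gap centre [[488.76087924 -67.4991088   12.        ]]
```

View pics/ot.png

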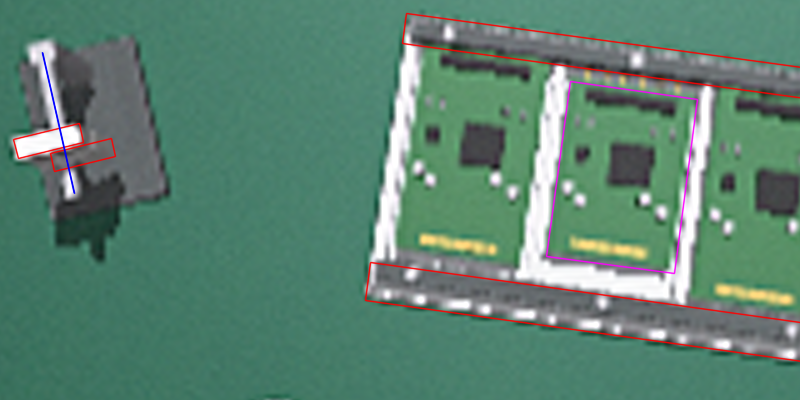

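View pics/os.png

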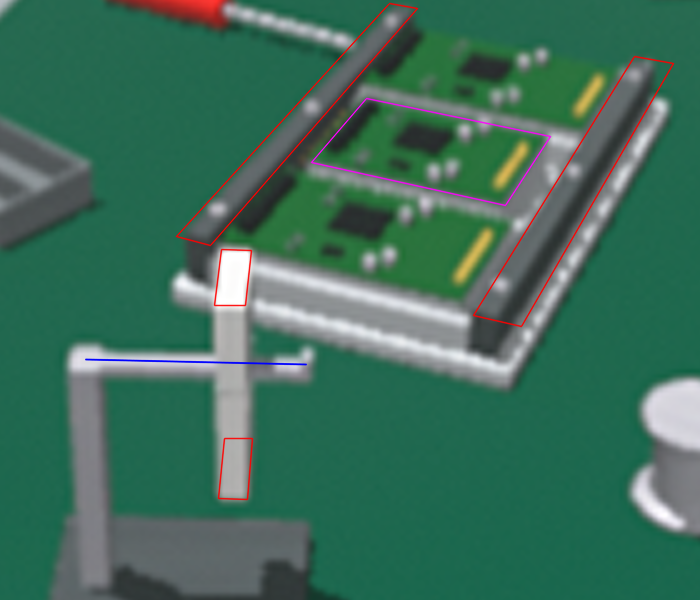

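The stand and block fit very well. The fixture outline is off in y because the rails are shorter than the base, so I'll refit it with line constraints.

```bash
python3 - <<'E'
from fit import *
ps,pt=pickle.load(open("c.pkl","rb"))
T=lambda a:(np.array(a,float)+.5)/7-.5+[238,178]
S=lambda a:(np.array(a,float)+[1050,950]+.5)/5-.5
# (pic, uv, z, x or None, y or None)
D=[(pt,T([285,375]),36,-50,42),(pt,T([462,398]),36,-50,-42),
 (pt,T([110,74]),44,75,None),(pt,T([410,116]),44,75,None),(pt,T([720,160]),44,75,None),
 (pt,T([90,380]),40,-70,None),(pt,T([600,456]),40,-70,None),(pt,T([370,420]),40,-70,None),
 (ps,S([505,205]),36,-50,42),(ps,S([550,137]),36,-50,-42),
 (ps,S([213,243]),44,75,None),(ps,S([412,10]),44,75,None),
 (ps,S([470,315]),40,-70,None),(ps,S([632,62]),40,-70,None),
 (pt,T([40,425]),12,-95,155),(pt,T([683,520]),12,-95,-155)]
def f(q):
    o=[]
    for p,uv,z,x,y in D:
        w=atz(p,uv,z)[:2]-q[:2]; c,s=np.cos(q[2]),np.sin(q[2])
        if x is not None:o.append(c*w[0]+s*w[1]-x)
        if y is not None:o.append(-s*w[0]+c*w[1]-y)
    return np.array(o)
r=least_squares(f,[548,-74,-.111],loss="soft_l1",f_scale=3); print(r.x.round(4),f(r.x).round(1))
q=r.x; print("gap",W(q,[[-60,0,0]]).round(1)); np.save("qf.npy",q)
print("dirs ux",np.cos(q[2]),np.sin(q[2]))
E
```

```text
[ 5.496142e+02 -7.298930e+01 -1.142000e-01] [-2.7  0.2 -1.8  1.  -0.1  0.  -0.1  2.   0.5  2.  -1.  -1.2 -1.1 -0.3
 -2.2  1.7 -0.1 -1.7  3.4 -1.1  1.8  1.4]
gap [[490.  -66.1   0. ]]
dirs ux 0.9934816999100382 -0.11399171875123525
```

Call:
drive_tool(commands="0.144 0.313 0 0 0 0.15 60;0.144 0.313 0 0 0 0.15 60;0.144 0.313 0 0 0 0.15 60;0.144 0.313 0 0 0 0.15 60;0.144 0.313 0 0 0 0.15 60;0.144 0.313 0 0 0 0.15 60;0.144 0.313 0 0 0 0.15 60;0.144 0.313 0 0 0 0.15 60;0.144 0.313 0 0 0 0.15 60;0.144 0.313 0 0 0 0.15 60;0.144 0.313 0 0 0 0.15 60;0.144 0.313 0 0 0 0.15 60;0.144 0.313 0 0 0 0 60;0.144 0.313 0 0 0 0 60;0.144 0.313 0 0 0 0 60;0.144 0.313 0 0 0 0 60;0.144 0.313 0 0 0 0 60;0.144 0.313 0 0 0 0 60;0.144 0.313 0 0 0 0 60;0.144 0.313 0 0 0 0 60", force=40)

```text
time_s: 2.97
eef_pos: [501.9, 148.2, 248.3]
ee_rot: [0.0, 0.609, 0.793, 0.0]
force: [-0.2, -1.2, 0.1]
grip_width: 0.599
grip_force: 0.0
```

Call:
drive_tool(commands="0.142 0.31 0 0 0 0 60;0.142 0.31 0 0 0 0 60;0.142 0.31 0 0 0 0 60;0.142 0.309 0 0 0 0.005 60;0 0 -0.2 0 0 0 60;0 0 0 0 0 0 60")

```text
time_s: 3.47
eef_pos: [557.4, 271.3, 224.6]
ee_rot: [-0.002, 0.606, 0.795, -0.002]
force: [-0.4, -1.3, -1.5]
grip_width: 0.599
grip_force: 0.0
```

Call:
drive_tool(commands="0.01 0.008 -0.25 0 0 0 60;0 0 -0.25 0 0 0 60;0 0 -0.15 0 0 0 60;0 0 -0.08 0 0 0 60;0 0 0 0 0 0 60;0 0 0 0 0 0 60")

```text
time_s: 3.97
eef_pos: [559.6, 270.7, 156.3]
ee_rot: [0.0, 0.607, 0.794, 0.0]
force: [0.2, -0.7, 0.8]
grip_width: 0.597
grip_force: 0.0
```

```bash
python3 - <<'E'
from h import *
p=capture("side"); s=sense(); print(s["eef_pos"],s["force"])
k=5; im=cv2.resize(p["pixels"][180:300,200:330],None,fx=k,fy=k,interpolation=cv2.INTER_CUBIC); cv2.imwrite("pics/g1.png",im)
E
```

```text
[559.81908963 270.8797399  156.83242298] [ 0.25993138 -1.09163064  0.16253935]
```

View pics/g1.png

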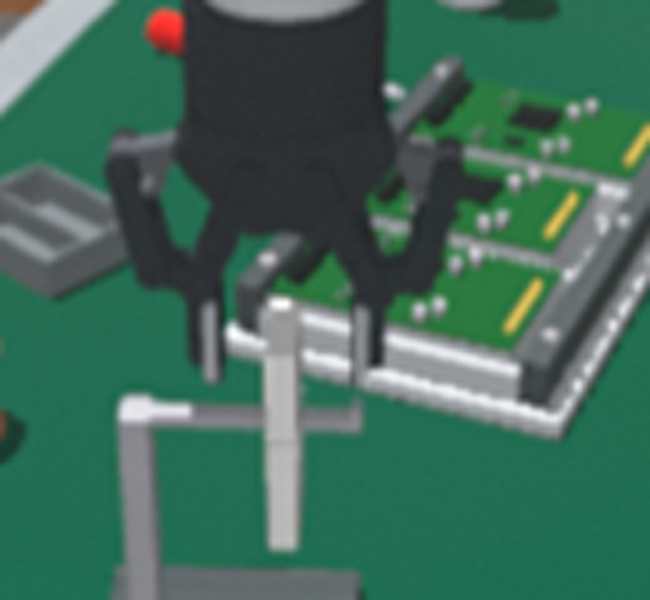

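The open fingers straddle the block evenly, clear of the peg and lip, with the block at about (283,420) in the crop. I'll lower a little, then close.

Call:
drive_tool(commands="-0.008 0.01 -0.05 0 0 0 60;0 0 0 0 0 0 60;0 0 0 0 0 0 0;0 0 0 0 0 0 0;0 0 0 0 0 0 0;0 0 0 0 0 0 0;0 0 0 0 0 0 0;0 0 0 0 0 0 0", force=60)

```text
time_s: 4.68
eef_pos: [558.6, 272.1, 150.5]
ee_rot: [0.0, 0.607, 0.795, 0.0]
force: [0.4, -0.3, 1.2]
grip_width: 0.128
grip_force: 60.4
```

Call:
drive_tool(commands="0 0 0.05 0 0 0 0;0 0 0.05 0 0 0 0;0 0 0 0 0 0 0;0 0 0 0 0 0 0")

```text
time_s: 5.02
eef_pos: [558.6, 272.1, 160.7]
ee_rot: [0.0, 0.607, 0.795, 0.0]
force: [0.2, -0.5, -1.1]
grip_width: 0.132
grip_force: 60.3
```

Call:
drive_tool(commands="-0.145 -0.039 0 0 0 0 0;-0.193 -0.052 0 0 0 0 0;-0.193 -0.052 0 0 0 0 0;-0.193 -0.052 0 0 0 0 0;-0.193 -0.052 0 0 0 0 0;-0.193 -0.052 0 0 0 0 0;0 0 0 0 0 0 0;0 0 0 0 0 0 0;0 0 0 0 0 0 0")

```text
time_s: 5.77
eef_pos: [448.1, 242.3, 160.5]
ee_rot: [0.0, 0.607, 0.794, 0.0]
force: [-0.0, 1.4, -0.6]
grip_width: 0.129
grip_force: 60.3
```

Call:
drive_tool(commands="0.042 -0.308 0 0 0 -0.12 0;0.042 -0.308 0 0 0 -0.12 0;0.042 -0.308 0 0 0 -0.12 0;0.042 -0.308 0 0 0 -0.123 0;0.042 -0.308 0 0 0 0 0;0.042 -0.308 0 0 0 0 0;0.042 -0.308 0 0 0 0 0;0.042 -0.308 0 0 0 0 0;0.042 -0.308 0 0 0 0 0;0.042 -0.308 0 0 0 0 0;0 0 0 0 0 0 0;0 0 0 0 0 0 0;0 0 0 0 0 0 0;0 0 -0.2 0 0 0 0;0 0 0 0 0 0 0;0 0 0 0 0 0 0")

```text
time_s: 7.1
eef_pos: [489.2, -64.8, 140.0]
ee_rot: [-0.001, 0.746, 0.666, -0.0]
force: [-0.4, 0.2, -0.8]
grip_width: 0.132
grip_force: 60.3
```

```bash
python3 - <<'E'
from fit import *
s=sense(); e=s["eef_pos"]; r=s["ee_rot"]; print(e,r,s["force"])
p=capture("side"); pickle.dump(p,open("s2.pkl","wb")); k=6
ya=2*np.arctan2(r[2],r[1])-np.pi/2; print("yaw",ya)
im=cv2.resize(p["pixels"],None,fx=k,fy=k,interpolation=cv2.INTER_CUBIC)
def ln(X,c): cv2.polylines(im,[(((proj(p,X)+.5)*k-.5).round()).astype(int)],True,c,1,cv2.LINE_AA)
q=np.load("qf.npy"); b=[e[0],e[1],ya]; z=e[2]-79.5
ln(W(b,[[x,y,z] for x,y in ((6,20),(6,-20),(-6,-20),(-6,20))]),(0,0,255))
ln(W(b,[[x,20,h] for x,h in ((6,z),(6,z+60),(-6,z+60),(-6,z))]),(0,0,255))
ln(W(q,[[-50,42,36],[-50,-42,36],[-70,-46,40],[-70,46,40]]),(255,0,255))
c=(proj(p,[[490,-66,50]])[0]*k).astype(int); cv2.imwrite("pics/g2.png",im[c[1]-300:c[1]+300,c[0]-350:c[0]+350])
print((c-[350,300])/k)
E
```

```text
[489.19087268 -64.82409565 139.98082087] [-8.73827531e-04  7.45697988e-01  6.66283415e-01 -3.97601284e-04] [-0.36046697  0.15203674 -0.83640149]
yaw -0.11236832537257935
[260. 170.]
```

View pics/g2.png

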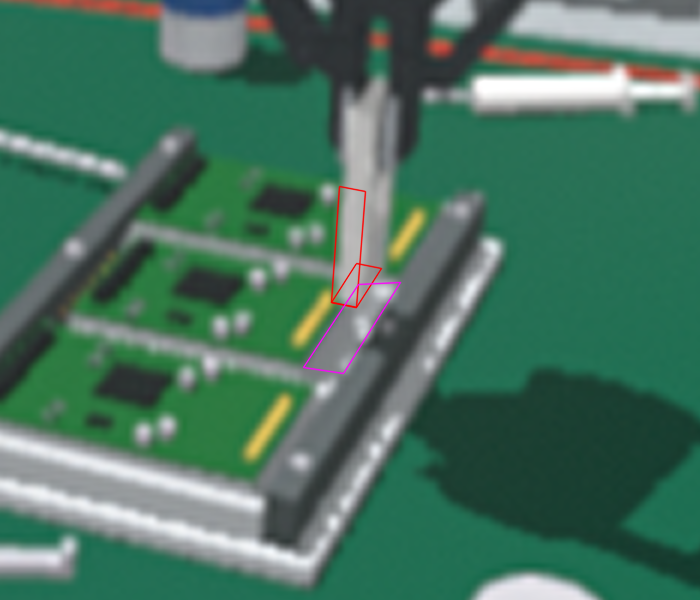

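The block's predicted outline matches the picture. The foot sits at about (355,290) in the crop, just above the gap outline. I'll correct by 1 mm and descend in steps, watching the force.

Call:
drive_tool(commands="0.008 -0.01 -0.1 0 0 0 0;0 0 -0.07 0 0 0.0 0;0 0 -0.05 0 0 0 0;0 0 -0.03 0 0 0 0;0 0 -0.03 0 0 0 0;0 0 0 0 0 0 0;0 0 0 0 0 0 0")

```text
time_s: 7.73
eef_pos: [490.3, -66.9, 112.3]
ee_rot: [-0.0, 0.746, 0.666, 0.0]
force: [1.1, 0.0, 0.3]
grip_width: 0.132
grip_force: 60.3
```

Call:
drive_tool(commands="0 0 -0.04 0 0 0 0;0 0 -0.04 0 0 0 0;0 0 -0.04 0 0 0 0;0 0 -0.03 0 0 0 0;0 0 0 0 0 0 0;0 0 0 0 0 0 0;0 0 0 0 0 0 0")

```text
time_s: 8.32
eef_pos: [490.4, -66.9, 97.4]
ee_rot: [0.0, 0.746, 0.666, 0.0]
force: [0.3, -0.8, -1.5]
grip_width: 0.134
grip_force: 60.3
```

Call:
drive_tool(commands="0.03 -0.003 0 0 0 0 0;0.03 -0.003 0 0 0 0 0;0.02 -0.003 0 0 0 0 0;0 0 0 0 0 0 0;0 0 0 0 0 0 0;0 0 0 0 0 0 0")

```text
time_s: 8.82
eef_pos: [498.1, -67.7, 97.2]
ee_rot: [-0.0, 0.746, 0.666, -0.0]
force: [-2.5, -0.3, -0.9]
grip_width: 0.135
grip_force: 60.4
```

Call:
drive_tool(commands="0.02 -0.002 0 0 0 0 0;0.01 -0.001 0 0 0 0 0;0 0 0 0 0 0 0;0 0 0 0 0 0 0")

```text
time_s: 9.15
eef_pos: [501.2, -68.0, 97.2]
ee_rot: [-0.0, 0.746, 0.666, -0.0]
force: [-3.0, -1.2, 0.2]
grip_width: 0.132
grip_force: 60.3
```

Contact is made and the springs are loading, so I'll continue in 1 mm steps until the stop.

Call:
drive_tool(commands="0.01 -0.001 0 0 0 0 0;0.01 -0.001 0 0 0 0 0;0 0 0 0 0 0 0;0 0 0 0 0 0 0")

```text
time_s: 9.48
eef_pos: [503.2, -68.2, 97.2]
ee_rot: [-0.0, 0.746, 0.666, -0.0]
force: [-2.5, -1.1, -1.7]
grip_width: 0.134
grip_force: 60.2
```

Call:
drive_tool(commands="0.01 -0.001 0 0 0 0 0;0 0 0 0 0 0 0;0 0 0 0 0 0 0")

```text
time_s: 9.73
eef_pos: [504.2, -68.3, 97.2]
ee_rot: [-0.0, 0.746, 0.666, -0.0]
force: [-4.1, -1.1, -1.1]
grip_width: 0.128
grip_force: 60.1
```

Call:
drive_tool(commands="0.01 -0.001 0 0 0 0 0;0 0 0 0 0 0 0;0 0 0 0 0 0 0")

```text
time_s: 9.98
eef_pos: [505.2, -68.5, 97.2]
ee_rot: [-0.0, 0.746, 0.666, -0.0]
force: [-3.4, -1.6, -1.2]
grip_width: 0.135
grip_force: 60.0
```

Call:
drive_tool(commands="0.005 -0.001 0 0 0 0 0;0 0 0 0 0 0 0;0 0 0 0 0 0 0")

```text
time_s: 10.23
eef_pos: [505.7, -68.5, 97.2]
ee_rot: [-0.0, 0.746, 0.666, -0.0]
force: [-3.4, -1.0, -2.4]
grip_width: 0.13
grip_force: 60.1
```

Call:
drive_tool(commands="0.005 -0.001 0 0 0 0 0;0 0 0 0 0 0 0;0 0 0 0 0 0 0")

```text
time_s: 10.48
eef_pos: [506.0, -68.5, 97.2]
ee_rot: [-0.0, 0.746, 0.666, -0.0]
force: [-5.7, -0.0, 0.0]
grip_width: 0.13
grip_force: 60.3
```

Call:
drive_tool(commands="0.005 0 0 0 0 0 0;0 0 0 0 0 0 0;0 0 0 0 0 0 0")

```text
time_s: 10.73
eef_pos: [506.2, -68.5, 97.2]
ee_rot: [-0.001, 0.746, 0.666, -0.001]
force: [-8.2, -0.4, 1.5]
grip_width: 0.129
grip_force: 60.5
```

Call:
drive_tool(commands="0.006 -0.001 0 0 0 0 0;0 0 0 0 0 0 0;0 0 0 0 0 0 0;0 0 0 0 0 0 0")

```text
time_s: 11.07
eef_pos: [506.4, -68.5, 97.2]
ee_rot: [-0.001, 0.746, 0.666, -0.001]
force: [-9.5, -0.5, 2.7]
grip_width: 0.132
grip_force: 60.8
```

```bash
python3 - <<'E'
from fit import *
p=capture("side"); s=sense(); print(s["eef_pos"],s["force"],s["wrist_torque"])
im=cv2.resize(p["pixels"][170:270,240:350],None,fx=6,fy=6,interpolation=cv2.INTER_CUBIC); cv2.imwrite("pics/g3.png",im)
E
```

```text
[506.35634035 -68.53134463  97.1964639 ] [-10.51584615  -0.73510858   2.56890146] [-0.15425819  2.07022824 -0.12389653]
```

View pics/g3.png

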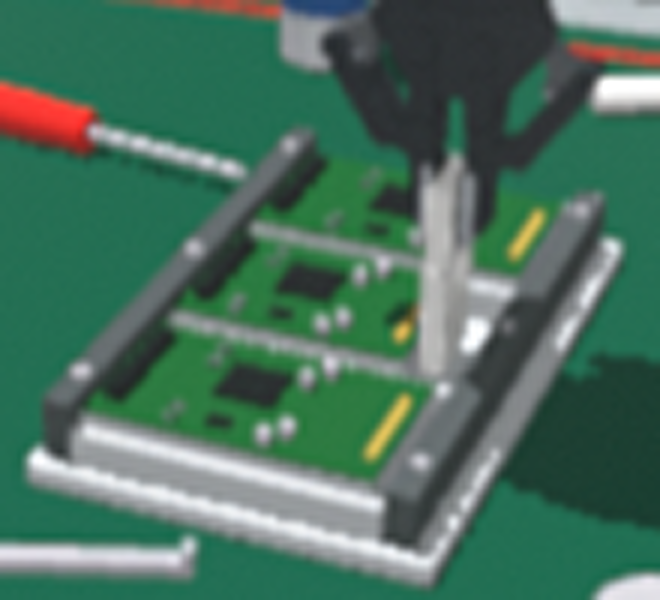

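The block stands upright in the middle bay at about (445,300) in the crop. The short module is against the fence, with no gap left at about (215,265). The push is a steady 10 N or so, so I'll hand in.

```bash
python3 -c "
from rig import *
print(finish_job())"
```

```text
the job is handed in; nothing more can be done
None
```

I handed the job in with the block gripped upright in the wide gap and the short module pressed against the rear fence at about 10 N; the judge's result was not shown.

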